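Rack tested power modules by tag colour

TASK

Two tested power modules are on the table, one lying and one left standing on its end: rack the green-tagged one in the free bay of the green-marked rack and the red-tagged one in the free bay of the red-marked rack. Each goes in upright, connector end down and handle up, with the grooved, tagged face to the rib inside the bay; lower it in gently, without dropping it, until its front panel sits on the rim, and let go. Leave everything else where it is.

Things in the scene. Friction and masses are not known exactly. Their poses are not given: they have to be found in the camera images.
- green_module: loose power module with a green tag, 0.3 to 0.55 kg, 146 mm long with its handle, starting flat on the table, tagged face up. Aluminium case 110 mm long (x) x 56 wide (y) x 34 thick (z). Origin: centre of the case's broad face away from the tag (underside when lying); +z out of the tagged face, -x to the handle, +x to the connector end. Centre of mass within 12 mm of the case's middle
- green_panel (a point): centre of the front face of the green module's grey front panel (x = -59 mm, z = 17 mm in its frame), which closes the case's handle end: 4 mm thick, 34 mm high, 100 mm wide, so it stands out 22 mm beyond the case on both sides
- green_foot (a point): centre of the green module's connector end (x = +55 mm, z = 17 mm in its frame), away from the handle. The end is flat and square, 56 x 34 mm; the module stands steadily on it
- green_handle (a point): point for pinching the green module's black handle bar across its 14 mm thickness (along z). The solid bar is 92 mm wide (y), 32 mm deep (x), on the middle of the panel; this point is 19 mm out from the panel's face, 13 mm short of the bar's outer edge; axes as the module's
- green_tag (a point): centre of the green tag on the green module's keyed broad face, 16 mm from the case's handle end; it is repeated on the panel above and below the bar. The keyway is a groove 14 mm wide, 7 mm deep in the middle of this face, from the connector end for 74 mm
- green_rack: fixed grey holding rack with green colour plates, 160 x 110 mm base, two upright bays open at the top, rim 122 mm above the table. The free bay is centred on the origin (on the table, z up); the bay 80 mm behind it (+x) already holds a module with a green tag, its handle reaching 158 mm above the table
- green_mouth (a point): centre of the green rack's free bay at its rim, 122 mm above the table; axes as the rack's. The bay is 37.5 mm along x, 60 mm along y, with a 6 mm bevelled lead-in. A rib 8 mm wide, 6 mm high runs up the middle of its -x wall (the front one, away from the occupied bay), ending 40 mm below the rim
- green_home (a point): where the connector end's centre lies when a module is home in the green rack: on the free bay's axis, 12 mm above the table, axes as the rack's. The keyway then takes the rib (tagged face to -x, the rack's front) and the panel's ends sit on the rim; the wrong way round a module stops some 70 mm high
- red_module: loose power module with a red tag, 0.3 to 0.55 kg, 146 mm long with its handle, starting upright on its connector end. Aluminium case 110 mm long (x) x 56 wide (y) x 34 thick (z). Origin: centre of the case's broad face away from the tag (underside when lying); +z out of the tagged face, -x to the handle, +x to the connector end. Centre of mass within 12 mm of the case's middle
- red_panel (a point): centre of the front face of the red module's grey front panel (x = -59 mm, z = 17 mm in its frame), which closes the case's handle end: 4 mm thick, 34 mm high, 100 mm wide, so it stands out 22 mm beyond the case on both sides
- red_foot (a point): centre of the red module's connector end (x = +55 mm, z = 17 mm in its frame), away from the handle. The end is flat and square, 56 x 34 mm; the module stands steadily on it
- red_handle (a point): point for pinching the red module's black handle bar across its 14 mm thickness (along z). The solid bar is 92 mm wide (y), 32 mm deep (x), on the middle of the panel; this point is 19 mm out from the panel's face, 13 mm short of the bar's outer edge; axes as the module's
- red_tag (a point): centre of the red tag on the red module's keyed broad face, 16 mm from the case's handle end; it is repeated on the panel above and below the bar. The keyway is a groove 14 mm wide, 7 mm deep in the middle of this face, from the connector end for 74 mm
- red_rack: fixed grey holding rack with red colour plates, 160 x 110 mm base, two upright bays open at the top, rim 122 mm above the table. The free bay is centred on the origin (on the table, z up); the bay 80 mm behind it (+x) already holds a module with a red tag, its handle reaching 158 mm above the table
- red_mouth (a point): centre of the red rack's free bay at its rim, 122 mm above the table; axes as the rack's. The bay is 37.5 mm along x, 60 mm along y, with a 6 mm bevelled lead-in. A rib 8 mm wide, 6 mm high runs up the middle of its -x wall (the front one, away from the occupied bay), ending 40 mm below the rim
- red_home (a point): where the connector end's centre lies when a module is home in the red rack: on the free bay's axis, 12 mm above the table, axes as the rack's. The keyway then takes the rib (tagged face to -x, the rack's front) and the panel's ends sit on the rim; the wrong way round a module stops some 70 mm high
- multimeter: dark green multimeter 160 x 78 x 50 mm at the back, a bystander; origin: centre of its underside
- driver_black: black screwdriver 225 mm long, a bystander; origin: centre of its underside
- board_e: small circuit board 100 x 60 x 15 mm behind the modules, a bystander; origin: centre of its underside
- pliers_red: red pliers 166 mm long at the right, a bystander; origin: centre of its underside
- ram_a: memory stick 133 x 30 mm at the left, a bystander; origin: centre of its underside

How it is judged:
By the outcome, as a careful person would: the job done as asked, in the order asked, and still so for the second after the job is handed in, with the robot touching nothing.
It also fails if it takes over 72 s, if anything falls off the work surface, if the arm or the gripper's body presses on something with over 40 N, if the wrist force passes 120 N, or if a joint passes its speed limit or range.

ROBOT

A 6-joint arm with a two-finger parallel gripper is mounted at the origin on a cart in front of the work surface, level with it; the furniture and walls round the work are solid. World frame = base frame: x ahead of the robot, y to its left, z up, the work surface at z = 0. Lengths are in m, angles in rad, forces in N, time in s.
With the tool pointing down it reaches from about 0.2 to 0.875 m from the base axis. Payload 3.4 kg.
Tool frame: the origin (TCP) lies between the finger pads; the fingertips stand 25 mm ahead of it and the grasp point (between the pads) lies 6 mm ahead of it (r.nose_length is the z of the fingertips in the tool frame, in m); z points along the fingers, y is the line along which they close (so a half turn about z gives the same grasp; the last joint's range is limited). The gripper opens to 94 mm and grips with 3 to 60 N. Pads are 16 mm wide; open, the fingers measure 119 mm over their backs; the gripper's body (75 mm by 177 mm) begins 78 mm behind the grasp point.
Start: joints at [-1.252, 0.276, 1.505, -0, 1.361, -0.121], TCP at [0.245, -0.52, 0.23] pointing down, gripper open.
Joint ranges: [-2.89, 2.89], [-0.75, 2.08], [0.22, 2.7], [-1.18, 4.32], [0.11, 2.71], [-2.7, 2.7]. Speed limits (rad/s): [2.57, 2.57, 3.14, 3.14, 3.14, 3.14].

INTERFACE

Orientations are given as a unit quaternion [w, x, y, z].
In Python, from plant import r, gripper_to, inverse_kinematics, vision, models, telemetry gives the robot as it stands. Calls block until the motion is done:
- r.move_to(position, orientation): joint-space move of the TCP to a pose.
- r.move_l(position, rot=None, vel=0.15, guard=None): straight line of the TCP; rot=None keeps the orientation; vel is the mean speed in m/s. With guard (N) it stops when the force on the tool has changed by that much, and returns True; else False.
- r.movej(angles): joint-space move.
- gripper_to(opening, f_grip=None): finger opening in m; f_grip is the grip in N (None keeps the last); returns when the fingers have stopped.
- r.hold(seconds).
- inverse_kinematics(position, orientation): joint angles nearest the present ones, or None.
- vision.snapshot(name): name is "side" or "top" or "wrist"; returns the picture (384x512x3 uint8, red, green, blue); there is no depth.
- vision.get_calibration(name): a dict with "fx", "fy", "cx", "cy" (pixels), "position" and "orientation" of the camera in the world. Camera axes: x right, y down, z forward; pixel columns grow to the right and rows downward; lengths in m; the calibration is good to about 2 mm. A picture is of the moment at which its call begins: read the wrist's pose just before it. get_calibration takes no time and is no camera call; for the wrist camera it gives the pose at the moment of the call.
A pose or a line that the arm cannot do raises r.PlanningError and nothing moves.
- r.sign_off(): hands the job in; it is judged then, once.
Trained networks look in the newest picture that a camera, given by its name, has taken for a name from the list of things; names that differ only in an ending like _2 or _b are one class to them, and where a whole thing is asked for, a point or a joint stands for the part that bears it (a point fixed in the world has none). Each returns a list of dicts, best first, with "score" (0 to 1); they miss things now and then, are a little off and sometimes report something else, mostly with a low value. They report only what shows in the picture. A call takes as long as a camera call.
- models.boxes_of(thing, camera): "at" ([x, y, z] in m, in world coordinates, good to about 4 mm: the middle of the surface that is visible of it).
- models.regions_of(thing, camera): "pixels" (384x512 bool, what is visible of it).
- models.mark_of(thing, camera): "at" ([x, y, z] in m, in world coordinates, good to about 4 mm: a listed point, or the origin of a listed thing).
Readings, each from a call of its own:
- telemetry.current_t(): time.
- telemetry.current_joints(): joint angles.
- telemetry.current_dq(): joint speeds.
- telemetry.current_joint_efforts(): joint torques, N m.
- telemetry.current_ee_pos(): TCP position.
- telemetry.current_tool_rot(): TCP orientation.
- telemetry.current_wrist_force(): force on the tool from outside, world axes, zero at the start.
- telemetry.current_torque(): the same for the moment, N m.
- telemetry.current_opening(): finger opening in m.
- telemetry.current_finger_force(): force on a finger pad.
Only numpy, scipy, OpenCV 4.12 (cv2) and the standard library are available. Lean on these libraries where they do the work, as an engineer would, in place of code of your own. Each camera call takes 0.05 s, during which the arm holds its last target. There are 200 camera calls.

## Working session

There is one attempt and no reset: what is moved stays moved. The work goes in short steps, each a Python script; the robot and the scene stay as the last script left them, time stands still between calls to the robot, and variables do not carry over. Pictures are saved under pics/ and viewed, at most 13 in all, crops included, and the job is handed in when it is done.

```bash
ls; mkdir -p pics
python3 - <<'E'
from plant import r, vision, models, telemetry
import cv2, numpy as np
for c in ("top","side"):
    im=vision.snapshot(c); cv2.imwrite(f"pics/{c}0.png",im[:,:,::-1])
    k=vision.get_calibration(c); print(c,{a:np.round(b,3) for a,b in k.items()})
    for n in ["green_panel","green_foot","green_handle","green_tag","green_module","red_panel","red_foot","red_handle","red_tag","red_module","green_mouth","green_home","green_rack","red_mouth","red_home","red_rack"]:
        print(n,[(np.round(d["at"],3).tolist(),round(d["score"],2)) for d in models.mark_of(n,c)][:3])
print(telemetry.current_t())
E
```

```text
pics
top {'fx': np.float64(440.691), 'fy': np.float64(440.691), 'cx': np.float64(255.487), 'cy': np.float64(191.964), 'position': array([0.403, 0.01 , 1.527]), 'orientation': array([ 0.027, -0.7  ,  0.713, -0.04 ])}
green_panel [([0.511, -0.092, 0.017], 0.76)]
green_foot [([0.392, -0.086, 0.016], 0.75)]
green_handle [([0.529, -0.092, 0.02], 0.81), ([0.546, 0.366, -0.002], 0.64)]
green_tag [([0.489, -0.087, 0.033], 0.87), ([0.529, -0.09, 0.017], 0.3)]
green_module [([0.453, -0.089, 0.0], 0.87)]
red_panel [([0.484, -0.266, 0.114], 0.6)]
red_foot [([0.481, -0.272, 0.0], 0.62), ([0.68, -0.379, -0.0], 0.32)]
red_handle [([0.479, -0.273, 0.131], 0.7)]
red_tag [([0.464, -0.266, 0.092], 0.82), ([0.312, -0.399, -0.0], 0.44)]
red_module [([0.494, -0.279, 0.055], 0.89)]
green_mouth [([0.476, -0.272, 0.131], 0.72), ([0.566, 0.185, 0.124], 0.59)]
green_home [([0.565, 0.18, 0.014], 0.79)]
green_rack [([0.562, 0.181, 0.002], 0.72)]
red_mouth [([0.542, 0.365, 0.119], 0.84)]
red_home [([0.545, 0.369, 0.015], 0.59), ([0.392, -0.084, 0.017], 0.28), ([0.542, 0.364, 0.0], 0.23)]
red_rack [([0.546, 0.361,
[... 497 characters left out ...]
reen_module [([0.454, -0.085, -0.001], 0.66), ([0.529, -0.089, 0.016], 0.53), ([0.485, -0.269, 0.002], 0.31)]
red_panel [([0.484, -0.273, 0.117], 0.82)]
red_foot [([0.483, -0.271, -0.002], 0.97)]
red_handle [([0.482, -0.267, 0.132], 0.58)]
red_tag [([0.461, -0.265, 0.088], 0.87), ([0.675, -0.385, 0.0], 0.43)]
red_module [([0.497, -0.277, 0.057], 0.8), ([0.563, 0.184, 0.011], 0.43)]
green_mouth [([0.567, 0.178, 0.124], 0.79)]
green_home [([0.56, 0.184, 0.01], 0.85)]
green_rack [([0.564, 0.179, 0.001], 0.78), ([0.542, 0.372, 0.014], 0.39)]
red_mouth [([0.545, 0.363, 0.12], 0.89), ([0.481, -0.267, 0.133], 0.32)]
red_home [([0.542, 0.368, 0.009], 0.93)]
red_rack [([0.543, 0.362, 0.0], 0.61)]
1.7
```

View pics/top0.png

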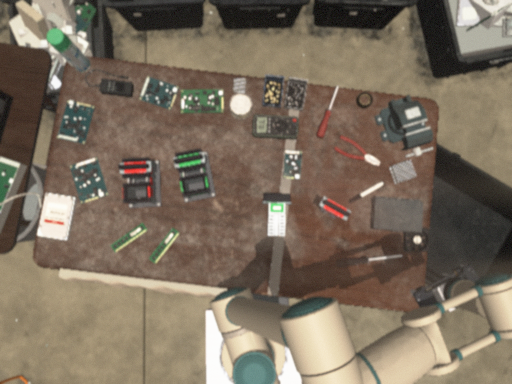

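View pics/side0.png

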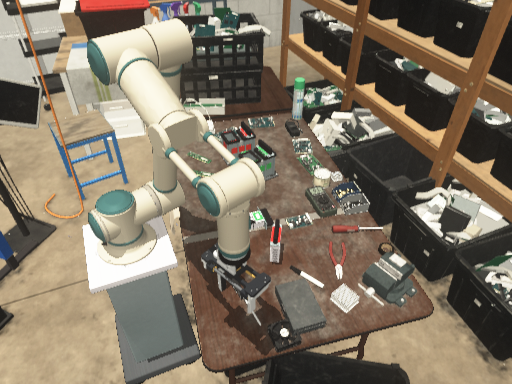

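The top view shows the green module lying at px (277,215) with its handle away from the robot. The red one stands at (335,208), with its handle bar running diagonally. The racks are at (140,182) red and (193,175) green, with their free bays on the robot side. Next I'll look at the racks and both modules from close by with the wrist camera.

```bash
cat > h.py <<'E'
from plant import r, gripper_to, inverse_kinematics, vision, models, telemetry
import numpy as np, cv2
from scipy.spatial.transform import Rotation as Ro
def quat(z,y):
    z=np.array(z,float); y=np.array(y,float); R=np.c_[np.cross(y,z),y,z]
    q=Ro.from_matrix(R).as_quat(); return q[[3,0,1,2]]
def down(a): # closing direction at world yaw a
    return quat([0,0,-1],[np.cos(a),np.sin(a),0])
def marks(names,cam):
    o={}
    for n in names:
        o[n]=[(np.round(d["at"],4).tolist(),round(d["score"],2)) for d in models.mark_of(n,cam)][:2]; print(n,o[n])
    return o
def snap(cam,name):
    k=vision.get_calibration(cam); im=vision.snapshot(cam); cv2.imwrite(f"pics/{name}.png",im[:,:,::-1])
    np.save(f"pics/{name}.npy",k,allow_pickle=True); return im,k
def pix2w(k,u,v,z):
    q=np.array(k["orientation"]); R=Ro.from_quat(q[[1,2,3,0]])
    d=R.apply([(u-k["cx"])/k["fx"],(v-k["cy"])/k["fy"],1]); p=np.array(k["position"])
    return p+d*(z-p[2])/d[2]
def T(): print("t",telemetry.current_t(),"tcp",np.round(telemetry.current_ee_pos(),4),"j",np.round(telemetry.current_joints(),2),"F",np.round(telemetry.current_wrist_force(),1),"open",telemetry.current_opening())
E
python3 - <<'E'
from h import *
k=vision.get_calibration("wrist"); print(k, telemetry.current_tool_rot())
def go(p,a):
    for s in (a,a+np.pi):
        try: r.move_to(p,down(s)); return
        except r.PlanningError as e: print(e)
go([0.48,-0.2,0.36],np.pi/2); T()
snap("wrist","w_mod")
marks(["green_panel","green_foot","green_handle","green_tag","green_module","red_panel","red_foot","red_handle","red_tag","red_module"],"wrist")
go([0.52,0.27,0.42],np.pi/2); T()
snap("wrist","w_rack")
marks(["green_mouth","green_home","green_rack","red_mouth","red_home","red_rack","green_handle","red_handle"],"wrist")
T()
E
```

```text
{'fx': 298.7981189592654, 'fy': 298.7981189592654, 'cx': 259.04886985977294, 'cy': 192.95993486065143, 'position': array([ 0.32119015, -0.48463486,  0.38454276]), 'orientation': array([ 0.12296902,  0.83513585, -0.53040086, -0.07811311])} [4.61661376e-05 9.75916894e-01 2.18142646e-01 6.94592959e-06]
t 3.425 tcp [ 0.4798 -0.2005  0.3597] j [-0.53  0.15  1.36 -0.    1.63 -2.1 ] F [-0.3  1.1 -0.1] open 0.0939735288998659
green_panel [([0.492, -0.2801, 0.0585], 0.63), ([0.5149, -0.0895, 0.0167], 0.6)]
green_foot [([0.3955, -0.0803, 0.0136], 0.92), ([0.4538, -0.0838, -0.0005], 0.3)]
green_handle []
green_tag [([0.49, -0.0953, 0.0353], 0.83), ([0.5662, 0.1832, 0.0107], 0.41)]
green_module [([0.4542, -0.0839, 0.0013], 0.78), ([0.5095, -0.0893, 0.018], 0.27)]
red_panel [([0.4814, -0.2737, 0.1125], 0.81), ([0.3935, -0.0818, 0.0173], 0.41)]
red_foot [([0.4787, -0.2669, 0.0015], 0.9)]
red_handle [([0.4839, -0.2712, 0.1345], 0.61)]
red_tag [([0.4658, -0.2531, 0.0927], 0.75)]
red_module [([0.4948, -0.2779, 0.0572], 0.97)]
t 5.7083 tcp [0.5203 0.269  0.4199] j [ 0.36  0.25  1.08 -0.    1.81 -1.21] F [-0.7 -0.1  0.3] open 0.0940417726126108
green_mouth [([0.5688, 0.1801, 0.1241], 0.85)]
green_home [([0.5638, 0.1816, 0.0077], 0.6), ([0.5685, 0.1829, 0.0002], 0.29)]
green_rack [([0.5678, 0.1824, 0.0002], 0.88), ([0.3969, -0.0817, 0.0162], 0.61)]
red_mouth [([0.5477, 0.3653, 0.1191], 0.84)]
red_home [([0.5439, 0.3631, 0.0142], 0.91), ([0.5652, 0.1786, 0.1232], 0.43)]
red_rack [([0.5452, 0.3678, 0.0015], 0.73), ([0.5657, 0.18, 0.0104], 0.53)]
green_handle [([0.5275, -0.0919, 0.0168], 0.74)]
red_handle []
t 6.1583 tcp [0.5201 0.2697 0.42  ] j [ 0.36  0.25  1.08 -0.    1.81 -1.21] F [ 0.8 -0.2 -0.2] open 0.09394201337274867
```

View pics/w_mod.png

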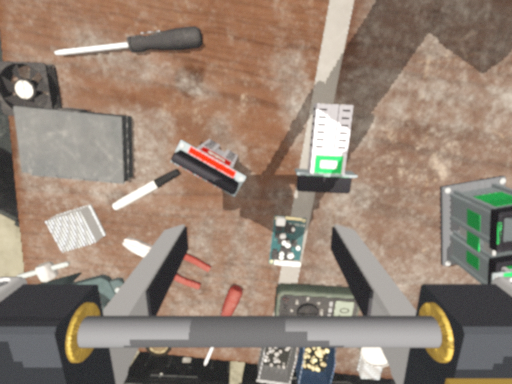

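View pics/w_rack.png

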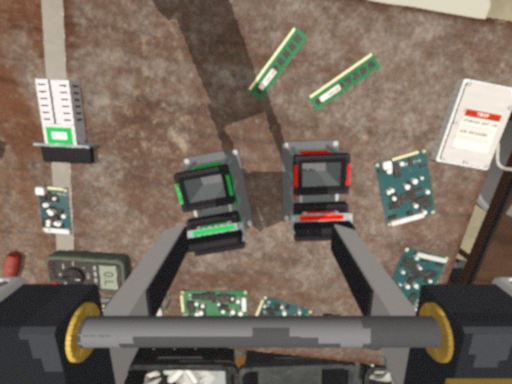

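w_mod: the green module is at about (330,150) with its handle bar at (325,182). The red bar runs (175,155)–(243,187), with its tag side toward up-right. w_rack: the green bay is at (205,187) and the red bay at (322,173), each with its occupied bay just below. I'll enlarge this to read the rim and bar edges for yaw.

Run:
```python
import cv2,numpy as np
a=cv2.imread("pics/w_rack.png")[140:260,170:370]
cv2.imwrite("pics/crop1.png",cv2.resize(a,(800,480),interpolation=cv2.INTER_CUBIC))
b=cv2.imread("pics/w_mod.png")[95:215,165:365]
cv2.imwrite("pics/crop2.png",cv2.resize(b,(800,480),interpolation=cv2.INTER_CUBIC))
```

```text
(no output)
```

View pics/crop1.png

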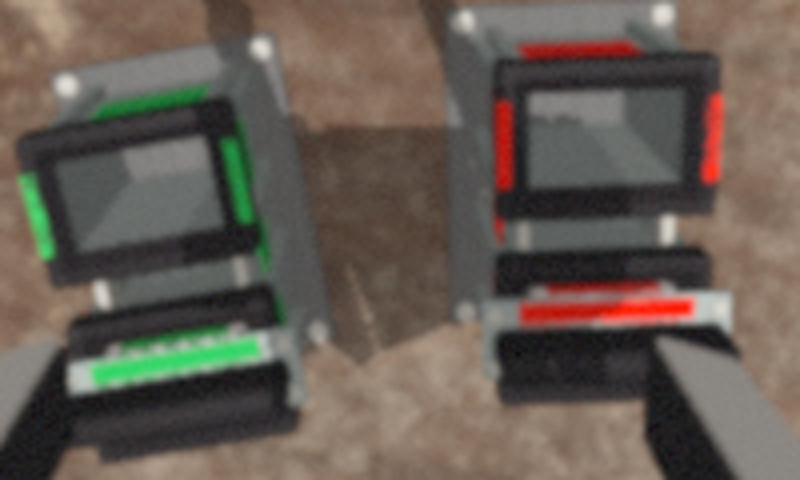

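View pics/crop2.png

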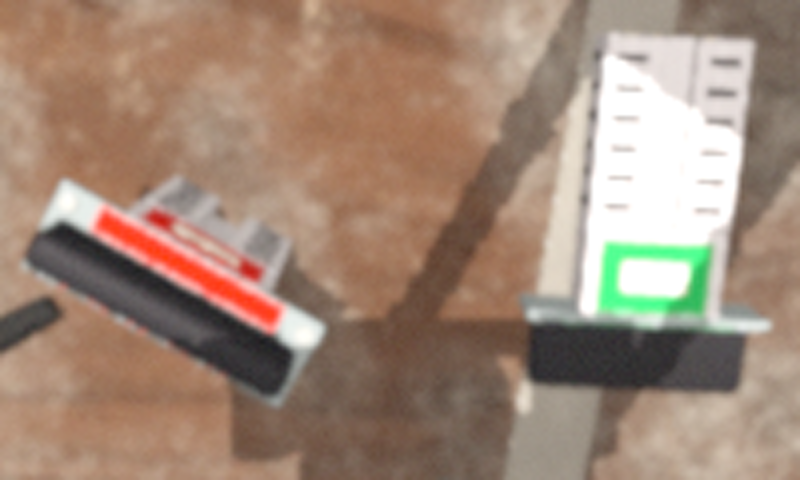

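crop1 shows both bay rims as dark frames: green corners at about (20,140), (232,98), (262,245), (55,285), and red corners at about (497,58), (718,55), (712,212), (497,218). crop2 shows the red panel's edge from (62,182) to (325,325), and the green foot edge from (607,33) to (755,40).

Run:
```python
from h import *
kr=np.load("pics/w_rack.npy",allow_pickle=True).item(); km=np.load("pics/w_mod.npy",allow_pickle=True).item()
R=lambda u,v,z: pix2w(kr,170+(u-1.5)/4,140+(v-1.5)/4,z)[:2]
M=lambda u,v,z: pix2w(km,165+(u-1.5)/4,95+(v-1.5)/4,z)[:2]
def show(n,P):
    P=np.array(P); print(n,"c",P.mean(0).round(4),"edges",[(round(np.hypot(*d),4),round(np.degrees(np.arctan2(d[1],d[0])),1)) for d in np.roll(P,-1,0)-P])
show("g rim",[R(*p,.122) for p in [(20,140),(232,98),(262,245),(55,285)]])
show("r rim",[R(*p,.122) for p in [(497,58),(718,55),(712,212),(497,218)]])
show("g inner",[R(*p,.116) for p in [(53,165),(207,135),(228,225),(75,253)]])
show("r inner",[R(*p,.116) for p in [(525,90),(685,88),(685,185),(525,190)]])
show("g base",[R(*p,.008) for p in [(67,85),(260,47),(318,332)]])
show("r base",[R(*p,.008) for p in [(465,18),(662,14),(466,311)]])
show("g tagplate z.126",[R(*p,.126) for p in [(70,375),(298,345)]])
show("r panel",[M(*p,.114) for p in [(62,182),(325,325),(283,405),(25,262)]])
show("r bar",[M(*p,.146) for p in [(60,224),(296,352),(272,392),(30,260)]])
show("g foot",[M(*p,.034) for p in [(607,33),(755,40)]])
show("g panel",[M(*p,.034) for p in [(525,298),(770,322)]])
show("g sides",[M(*p,.034) for p in [(607,33),(580,312)]]); show("g side2",[M(*p,.034) for p in [(755,40),(722,316)]])
```

```text
g rim c [0.5637 0.1837] edges [(np.float64(0.0844), np.float64(101.2)), (np.float64(0.0603), np.float64(9.6)), (np.float64(0.0854), np.float64(-78.7)), (np.float64(0.0605), np.float64(-171.4))]
r rim c [0.5415 0.3647] edges [(np.float64(0.0839), np.float64(90.7)), (np.float64(0.0623), np.float64(2.7)), (np.float64(0.0848), np.float64(-88.4)), (np.float64(0.0636), np.float64(-178.2))]
g inner c [0.5661 0.182 ] edges [(np.float64(0.0625), np.float64(101.1)), (np.float64(0.0377), np.float64(10.7)), (np.float64(0.0634), np.float64(-79.3)), (np.float64(0.0372), np.float64(-170.5))]
r inner c [0.5435 0.3656] edges [(np.float64(0.062), np.float64(90.6)), (np.float64(0.0391), np.float64(4.4)), (np.float64(0.0635), np.float64(-88.2)), (np.float64(0.0403), np.float64(-177.8))]
g base c [0.5785 0.1998] edges [(np.float64(0.0947), np.float64(101.0)), (np.float64(0.148), np.float64(10.1)), (np.float64(0.1744), np.float64(-137.1))]
r base c [0.5591 0.3514] edges [(np.float64(0.0927), np.float64(91.0)), (np.float64(0.1739), np.float64(-30.7)), (np.float64(0.148), np.float64(-178.4))]
g tagplate z.1
[... 267 characters left out ...]
(np.float64(0.0305), np.float64(151.4))]
r bar c [ 0.4779 -0.2672] edges [(np.float64(0.0827), np.float64(60.3)), (np.float64(0.0155), np.float64(-31.1)), (np.float64(0.0856), np.float64(-120.1)), (np.float64(0.0151), np.float64(137.6))]
g foot c [ 0.3966 -0.0839] edges [(np.float64(0.0572), np.float64(87.3)), (np.float64(0.0572), np.float64(-92.7))]
g panel c [ 0.5042 -0.0898] edges [(np.float64(0.1018), np.float64(84.2)), (np.float64(0.1018), np.float64(-95.8))]
g sides c [ 0.4501 -0.115 ] edges [(np.float64(0.1099), np.float64(-2.7)), (np.float64(0.1099), np.float64(177.3))]
g side2 c [ 0.4524 -0.0572] edges [(np.float64(0.1089), np.float64(-2.0)), (np.float64(0.1089), np.float64(178.0))]
```

```bash
cat >> h.py <<'E'
D=np.radians
def d2(a): return np.array([np.cos(D(a)),np.sin(D(a)),0])
def best(p,fz,ys):
    c=[]
    for y in ys:
        q=quat(fz,y); j=inverse_kinematics(p,q)
        if j is not None: c.append((np.abs(np.array(j)-telemetry.current_joints()).max(),q,j))
    return min(c,key=lambda t:t[0]) if c else None
E
python3 - <<'E'
from h import *
for s in (1,-1):
    y=s*d2(87.3); print("grasp",np.round(inverse_kinematics([.4725,-.0875,.03],quat([0,0,-1],y)),2))
    for x in (.45,.5,.55,.6):
        for z in (.08,.2):
            j=inverse_kinematics([x,-.05,z],quat(d2(-2.7),y)); print(s,x,z,None if j is None else np.round(j,2))
E
```

```text
grasp [-0.33  0.34  1.99 -0.    0.81 -1.85]
1 0.45 0.08 None
1 0.45 0.2 None
1 0.5 0.08 None
1 0.5 0.2 None
1 0.55 0.08 None
1 0.55 0.2 None
1 0.6 0.08 None
1 0.6 0.2 None
grasp [-0.33  0.34  1.99 -0.    0.81  1.29]
-1 0.45 0.08 None
-1 0.45 0.2 None
-1 0.5 0.08 None
-1 0.5 0.2 None
-1 0.55 0.08 None
-1 0.55 0.2 None
-1 0.6 0.08 None
-1 0.6 0.2 None
```

Run:
```python
from h import *
for z in (.09,.2):
  for p in ([.45,-.05],[.55,-.05],[.45,.08],[.7,-.05]):
    for a in range(-180,180,30):
      for s in (1,-1):
        y=s*d2(a+90); j=inverse_kinematics([*p,z],quat(d2(a),y))
        if j is not None: print(z,p,a,s,np.round(j,2))
```

```text
0.09 [0.45, -0.05] -180 1 [-0.15  1.09  1.26 -0.21  2.35  1.42]
0.09 [0.45, -0.05] -180 -1 [-0.15  1.09  1.26 -0.21  2.35 -1.72]
0.09 [0.45, -0.05] -150 1 [ 0.08  1.05  1.38 -0.56  2.2   1.22]
0.09 [0.45, -0.05] -150 -1 [ 0.08  1.05  1.38 -0.56  2.2  -1.92]
0.09 [0.45, -0.05] -120 1 [ 0.3   0.99  1.63 -0.82  1.95  1.2 ]
0.09 [0.45, -0.05] -120 -1 [ 0.3   0.99  1.63 -0.82  1.95 -1.95]
0.09 [0.45, -0.05] -90 1 [ 0.48  0.93  1.97 -1.1   1.68  1.36]
0.09 [0.45, -0.05] -90 -1 [ 0.48  0.93  1.97 -1.1   1.68 -1.78]
0.09 [0.45, -0.05] 30 1 [-1.31  1.21  2.68  1.38  1.39  0.84]
0.09 [0.45, -0.05] 30 -1 [-1.31  1.21  2.68  1.38  1.39 -2.3 ]
0.09 [0.45, -0.05] 60 1 [-1.09  0.93  2.2   1.    1.57  1.58]
0.09 [0.45, -0.05] 60 -1 [-1.09  0.93  2.2   1.    1.57 -1.57]
0.09 [0.45, -0.05] 90 1 [-0.86  0.95  1.82  0.75  1.85  1.82]
0.09 [0.45, -0.05] 90 -1 [-0.86  0.95  1.82  0.75  1.85 -1.32]
0.09 [0.45, -0.05] 120 1 [-0.62  1.01  1.51  0.51  2.12  1.85]
0.09 [0.45, -0.05] 120 -1 [-0.62  1.01  1.51  0.51  2.12 -1.29]
0.09 [0.45, -0.05] 150 1 [-0.38  1.07  1.31  0.19  2.32  1.7 ]
0.09 [0.45, -0.05] 15
[... 6282 characters left out ...]
1 [0.16 0.68 2.31 3.83 1.46 1.48]
0.2 [0.7, -0.05] -30 -1 [ 0.16  0.68  2.31  3.83  1.46 -1.67]
0.2 [0.7, -0.05] 0 1 [-0.35  0.7   2.47  2.79  1.6   1.56]
0.2 [0.7, -0.05] 0 -1 [-0.35  0.7   2.47  2.79  1.6  -1.58]
0.2 [0.7, -0.05] 30 1 [-0.7   0.69  2.21  1.91  1.49  1.8 ]
0.2 [0.7, -0.05] 30 -1 [-0.7   0.69  2.21  1.91  1.49 -1.34]
0.2 [0.7, -0.05] 60 1 [-0.73  0.78  1.76  1.4   1.68  2.16]
0.2 [0.7, -0.05] 60 -1 [-0.73  0.78  1.76  1.4   1.68 -0.99]
0.2 [0.7, -0.05] 90 1 [-0.62  0.95  1.27  1.16  2.05  2.39]
0.2 [0.7, -0.05] 90 -1 [-0.62  0.95  1.27  1.16  2.05 -0.75]
0.2 [0.7, -0.05] 120 1 [-0.47  1.15  0.75  1.11  2.48  2.58]
0.2 [0.7, -0.05] 120 -1 [-0.47  1.15  0.75  1.11  2.48 -0.56]
```

Run:
```python
from h import *
q=quat([0,0,-1],-d2(87.3)); p=np.array([.4725,-.0875,.03])
r.move_to(p+[0,0,.1],q); r.move_l(p,vel=.12,guard=15); T()
gripper_to(0.03,f_grip=50); T()
r.move_l(p+[0,0,.02],vel=.08); r.move_l([.49,-.05,.3],vel=.2); T()
a=45; q2=quat(d2(a),-d2(a+90)); g=np.array([.51,.02,0])-d2(a)*.013
r.move_to([g[0],g[1],.27],q2); T()
snap("wrist","w_tilt"); im,k=snap("side","s_tilt")
cv2.imwrite("pics/s_tilt_c.png",cv2.resize(im[80:290,130:410,::-1],(784,588)))
```

```text
t 9.2833 tcp [ 0.4731 -0.0876  0.0305] j [-0.33  0.34  1.99  0.    0.81  1.29] F [ 1.2 -0.4 -0.5] open 0.0938834565484303
t 9.9583 tcp [ 0.4725 -0.0874  0.0301] j [-0.33  0.34  1.99  0.    0.81  1.29] F [-0.1 -0.1  1.1] open 0.05578064706211917
t 11.775 tcp [ 0.4892 -0.0499  0.2987] j [-0.24  0.12  1.54 -0.    1.48  1.37] F [ 0.1  0.1 -5. ] open 0.05558121258957116
t 14.075 tcp [0.5009 0.0108 0.2697] j [-1.    0.49  2.41  1.36  1.62 -1.33] F [ 0.9 -0.3 -3.7] open 0.05562065260374712
```

View pics/s_tilt_c.png

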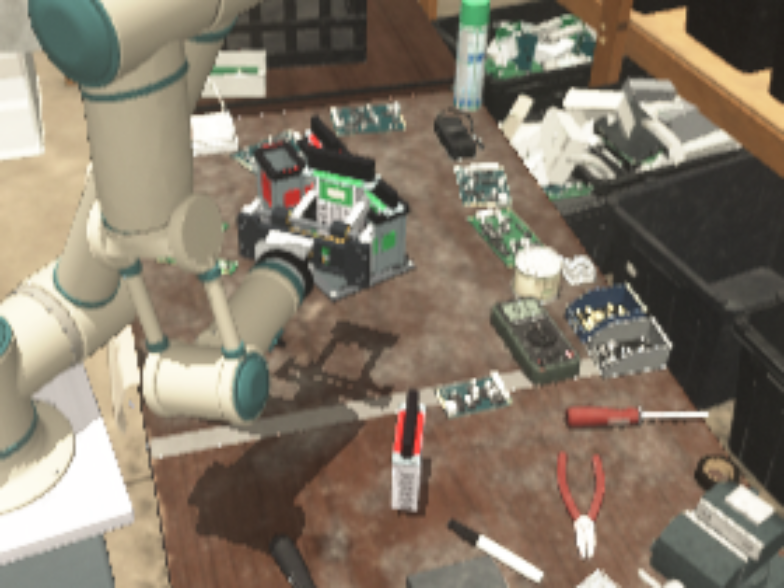

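The crop shows the module gripped and held upright: handle up at (340,160), tagged face toward the gripper. Next I lower it, stand it, and back off.

Run:
```python
from h import *
a=45; g=np.array([.51,.02,0])-d2(a)*.013
r.move_l([g[0],g[1],.09],vel=.15,guard=12); T()
print(r.move_l([g[0],g[1],.066],vel=.03,guard=5)); T()
gripper_to(.085); r.hold(.2); T()
p=np.array(telemetry.current_ee_pos()); b=p-d2(a)*.13
r.move_l(b,vel=.15); r.move_l(b+[0,0,.17],vel=.25); T()
try:
    r.move_to([.50,.0,.38],quat([0,0,-1],d2(a+180)))
except r.PlanningError as e:
    print(e); r.move_to([.50,.0,.38],quat([0,0,-1],d2(a)))
T()
im,k=snap("wrist","w_stand")
cv2.imwrite("pics/w_stand_c.png",cv2.resize(im[:,:,::-1],(800,600),interpolation=cv2.INTER_CUBIC))
marks(["green_panel","green_handle","green_foot","green_tag","green_module"],"wrist")
vision.snapshot("top"); print("top");marks(["green_panel","green_handle","green_tag","green_module"],"top")
vision.snapshot("side"); print("side");marks(["green_panel","green_handle","green_tag","green_foot"],"side")
T()
```

```text
t 15.525 tcp [0.5009 0.0108 0.0907] j [-1.    1.02  2.46  1.37  1.5  -1.9 ] F [ 0.3 -0.3 -3.4] open 0.056163283059105916
True
t 16.0667 tcp [0.5008 0.0106 0.076 ] j [-1.    1.06  2.45  1.37  1.5  -1.94] F [-0.7 -1.2  3.7] open 0.05587165933404829
t 16.9083 tcp [0.5011 0.0103 0.0741] j [-1.    1.06  2.45  1.37  1.49 -1.93] F [ 0.3 -0.1 -0.2] open 0.0850467011954992
t 18.7583 tcp [ 0.4092 -0.081   0.2435] j [-1.34  0.56  2.37  1.02  1.68 -1.39] F [ 0.1 -0.7  0.5] open 0.08508380434944499
t 21.7833 tcp [ 4.999e-01 -3.000e-04  3.793e-01] j [-0.14  0.11  1.36 -0.    1.67  2.22] F [ 0.6 -0.4 -0.4] open 0.0851376464866765
green_panel [([0.5158, 0.0238, 0.1167], 0.8)]
green_handle [([0.5118, 0.015, 0.1318], 0.63)]
green_foot []
green_tag [([0.4942, 0.0069, 0.0946], 0.81)]
green_module []
top
green_panel [([0.5081, 0.0175, 0.1356], 0.64), ([0.5109, 0.0164, 0.1133], 0.57)]
green_handle [([0.5107, 0.0201, 0.1347], 0.61)]
green_tag [([0.4961, 0.009, 0.0981], 0.65), ([0.3131, -0.3976, -0.004], 0.33)]
green_module [([0.5207, 0.0313, 0.0556], 0.62)]
side
green_panel [([0.5124, 0.0178, 0.1151], 0.83), ([0.4798, -0.2716, 0.1329], 0.43)]
green_handle [([0.5112, 0.0195, 0.1313], 0.77), ([0.4618, -0.2639, 0.0896], 0.3)]
green_tag [([0.4979, 0.0086, 0.0909], 0.97)]
green_foot [([0.5105, 0.0174, -0.0038], 0.91), ([0.4966, 0.0105, 0.0973], 0.32)]
t 22.5833 tcp [0.5  0.   0.38] j [-0.14  0.11  1.36 -0.    1.67  2.22] F [-1.  -0.2 -0.3] open 0.08509084567831927
```

View pics/w_stand_c.png

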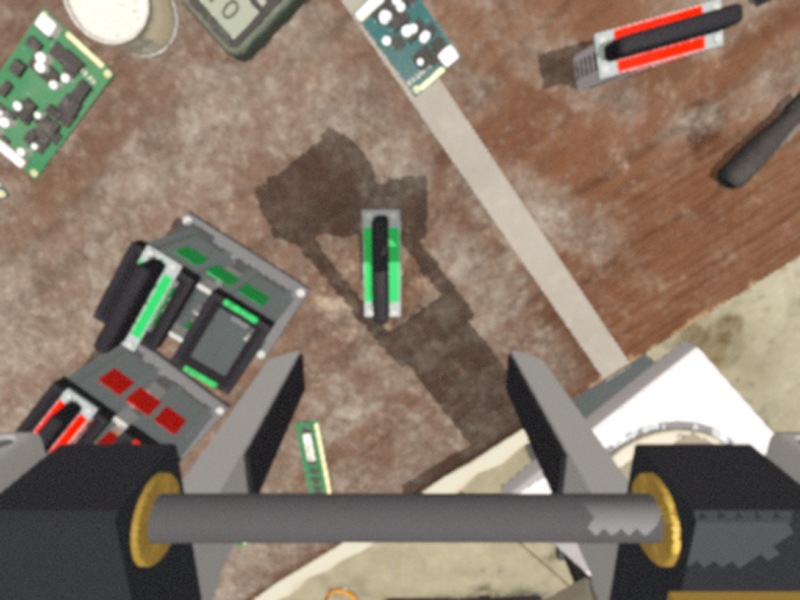

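w_stand_c shows the green module standing at (380,262), its bar aligned with the closing line. The free green bay is at (218,340). I'll read the panel corners, then pinch the handle and take it over the bay.

Run:
```python
from h import *
k=np.load("pics/w_stand.npy",allow_pickle=True).item()
P=np.array([pix2w(k,u/1.5625-.2,v/1.5625-.2,.114)[:2] for u,v in [(362,210),(401,210),(401,316),(360,316)]])
print(P.round(4)); c=P.mean(0); print("c",c)
B=np.array([pix2w(k,u/1.5625-.2,v/1.5625-.2,.146)[:2] for u,v in [(381,217),(381,321)]]); print("bar",B.mean(0))
c=(c+[.511,.0185])/2; print(c)
q=quat([0,0,-1],d2(45))
gripper_to(.045,f_grip=40)
r.move_to([*c,.24],q); r.move_l([*c,.143],vel=.1,guard=8); T()
gripper_to(.005,f_grip=45); T()
r.move_l([*c,.165],vel=.06); r.move_l([*c,.30],vel=.2); T()
qr=quat([0,0,-1],d2(10.3)); r.move_to([.5655,.1815,.30],qr); r.hold(.2); T()
im,k=snap("side","s_over"); marks(["green_foot","green_tag","green_panel","green_handle","green_mouth"],"side")
cv2.imwrite("pics/s_over_c.png",cv2.resize(im[90:240,160:360,::-1],(800,600),interpolation=cv2.INTER_CUBIC))
snap("top","t_over"); marks(["green_panel","green_handle","green_mouth"],"top")
```

```text
[[ 0.5569 -0.0039]
 [ 0.5324 -0.0283]
 [ 0.4627  0.0419]
 [ 0.4902  0.0694]]
c [0.51054483 0.01977828]
bar [0.51070661 0.01734611]
[0.51077242 0.01913914]
t 27.0917 tcp [0.5113 0.0191 0.1436] j [-0.1   0.25  1.78  0.    1.12 -0.88] F [0.6 0.4 0.3] open 0.04478943683207669
t 27.6833 tcp [0.5109 0.0192 0.1432] j [-0.1   0.25  1.78  0.    1.12 -0.88] F [-0.3 -0.2  0.9] open 0.014019814007657214
t 29.025 tcp [0.5099 0.0192 0.2986] j [-0.1   0.15  1.51  0.    1.49 -0.88] F [-0.   0.4 -3.8] open 0.013602815741513875
t 30.0917 tcp [0.5654 0.1803 0.3   ] j [ 0.19  0.28  1.34 -0.    1.53  0.01] F [ 0.1  0.5 -2.9] open 0.013547512727293145
green_foot [([0.5664, 0.1802, 0.1558], 0.7)]
green_tag [([0.5492, 0.1781, 0.2499], 0.73), ([0.5663, 0.1773, 0.2716], 0.18)]
green_panel [([0.5653, 0.1798, 0.2736], 0.94)]
green_handle [([0.5639, 0.1813, 0.2921], 0.6), ([0.4807, -0.2679, 0.131], 0.4)]
green_mouth [([0.568, 0.1821, 0.1236], 0.74)]
green_panel [([0.5669, 0.18, 0.2721], 0.63)]
green_handle [([0.5665, 0.181, 0.2916], 0.69)]
green_mouth [([0.565, 0.1809, 0.1214], 0.57)]
```

View pics/s_over_c.png

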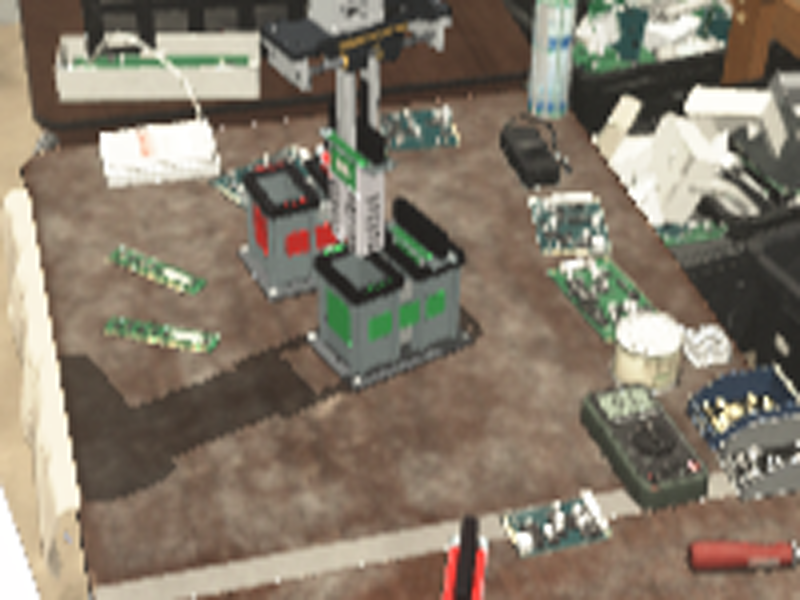

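The crop shows the module hanging upright above the free green bay, with the green tag toward the robot side. The marks agree to about 2 mm, so I lower it.

```bash
cat >> h.py <<'E'
def insert(c,zhome):
    "lower into the bay; on early contact shift a little and go on"
    c=np.array(c,float)
    for i in range(6):
        hit=r.move_l([*c,zhome-.004],vel=.05,guard=6)
        p=np.array(telemetry.current_ee_pos()); F=telemetry.current_wrist_force(); print(i,hit,p.round(4),np.round(F,1),np.round(telemetry.current_torque(),2))
        if p[2]<zhome+.004: return True
        break
    return False
E
python3 - <<'E'
from h import *
r.move_l([.5655,.1815,.274],vel=.1,guard=8)
print(insert([.5655,.1815],.155)); T()
E
```

```text
0 True [0.5655 0.1815 0.1552] [0.7 0.2 6. ] [-0.   -0.14 -0.01]
True
t 33.15 tcp [0.5655 0.1815 0.1552] j [0.19 0.35 1.58 0.   1.21 0.01] F [0.7 0.2 6. ] open 0.013604194799426763
```

Run:
```python
from h import *
gripper_to(.045); r.hold(.1); r.move_l([.5655,.1815,.27],vel=.2); T()
vision.snapshot("side"); marks(["green_foot","green_panel","green_handle"],"side")
c=[.4815,-.270]
r.move_to([*c,.25],quat([0,0,-1],d2(-29.5)))
im,k=snap("wrist","w_red"); marks(["red_panel","red_handle","red_tag"],"wrist")
r.move_l([*c,.143],vel=.1,guard=8); T()
gripper_to(.005,f_grip=45); T()
r.move_l([*c,.165],vel=.06); r.move_l([*c,.30],vel=.2); T()
r.move_to([.544,.3655,.30],quat([0,0,-1],d2(1.5))); r.hold(.2); T()
im,k=snap("side","s_over2"); marks(["red_foot","red_tag","red_panel","red_handle","red_mouth"],"side")
cv2.imwrite("pics/s_over2_c.png",cv2.resize(im[90:240,160:360,::-1],(800,600),interpolation=cv2.INTER_CUBIC))
snap("top","t_over2"); marks(["red_panel","red_handle","red_mouth"],"top")
```

```text
t 34.65 tcp [0.5648 0.1814 0.269 ] j [ 0.19  0.29  1.39 -0.    1.47  0.01] F [ 0.3 -0.3 -1.3] open 0.04515759261074613
green_foot [([0.3712, 0.3004, -0.0035], 0.64)]
green_panel [([0.5409, 0.364, -0.0006], 0.6), ([0.5673, 0.182, 0.129], 0.49)]
green_handle [([0.5641, 0.1845, 0.1456], 0.56)]
red_panel [([0.4815, -0.2717, 0.1134], 0.7)]
red_handle [([0.4848, -0.2693, 0.1343], 0.89)]
red_tag [([0.465, -0.259, 0.0945], 0.97)]
t 37.95 tcp [ 0.4819 -0.2703  0.1436] j [-0.64  0.3   1.69  0.    1.14 -0.12] F [ 0.8  0.5 -0.6] open 0.045047395484611806
t 38.5417 tcp [ 0.4815 -0.27    0.1432] j [-0.64  0.3   1.69 -0.    1.14 -0.12] F [ 0.4 -0.2  0.4] open 0.013759597357407827
t 39.8833 tcp [ 0.4808 -0.2695  0.2986] j [-0.64  0.21  1.43 -0.    1.51 -0.12] F [-0.9 -0.2 -3.5] open 0.013512855729680784
t 42.3583 tcp [0.5445 0.3647 0.3001] j [ 0.48  0.37  1.19 -0.    1.58  0.46] F [-0.5 -0.1 -3.3] open 0.013553228430573971
red_foot [([0.5443, 0.3652, 0.1553], 0.56)]
red_tag [([0.5214, 0.3627, 0.2435], 0.58), ([0.546, 0.3653, 0.1536], 0.22)]
red_panel [([0.5455, 0.3625, 0.2751], 0.82)]
red_handle [([0.5429, 0.363, 0.2885], 0.76), ([0.5429, 0.3633, 0.0012], 0.51)]
red_mouth [([0.5433, 0.3631, 0.1227], 0.97), ([0.5666, 0.1844, 0.1467], 0.25)]
red_panel [([0.5454, 0.3666, 0.2665], 0.53)]
red_handle [([0.5449, 0.3635, 0.2878], 0.7)]
red_mouth [([0.5426, 0.3698, 0.1216], 0.57)]
```

View pics/s_over2_c.png

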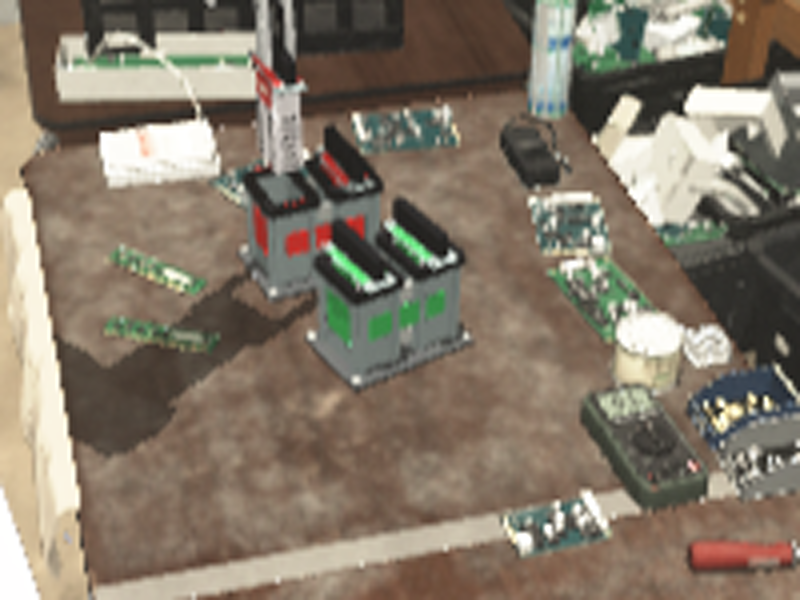

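The green module is seated level with its neighbour, at (357,250). The red one hangs upright over its bay at (280,130), tag to the front. I'll lower it.

Run:
```python
from h import *
c=[.544,.3655]
r.move_l([*c,.274],vel=.1,guard=8)
ok=insert(c,.155); T()
if ok:
    gripper_to(.045); r.hold(.1); r.move_l([*c,.30],vel=.2); r.move_to([.42,.15,.35],quat([0,0,-1],d2(0))); T()
im,k=snap("side","s_end")
cv2.imwrite("pics/s_end_c.png",cv2.resize(im[90:240,160:360,::-1],(800,600),interpolation=cv2.INTER_CUBIC))
```

```text
0 True [0.544  0.3655 0.1551] [0.1 0.2 5.3] [-0.05 -0.07 -0.  ]
t 45.4167 tcp [0.544  0.3655 0.1551] j [ 0.49  0.44  1.44 -0.    1.26  0.46] F [0.1 0.2 5.3] open 0.013590444272322868
t 48.0583 tcp [0.4207 0.1506 0.3496] j [0.19 0.03 1.52 0.   1.59 0.19] F [ 0.4  0.3 -0.5] open 0.04516401158228557
```

View pics/s_end_c.png

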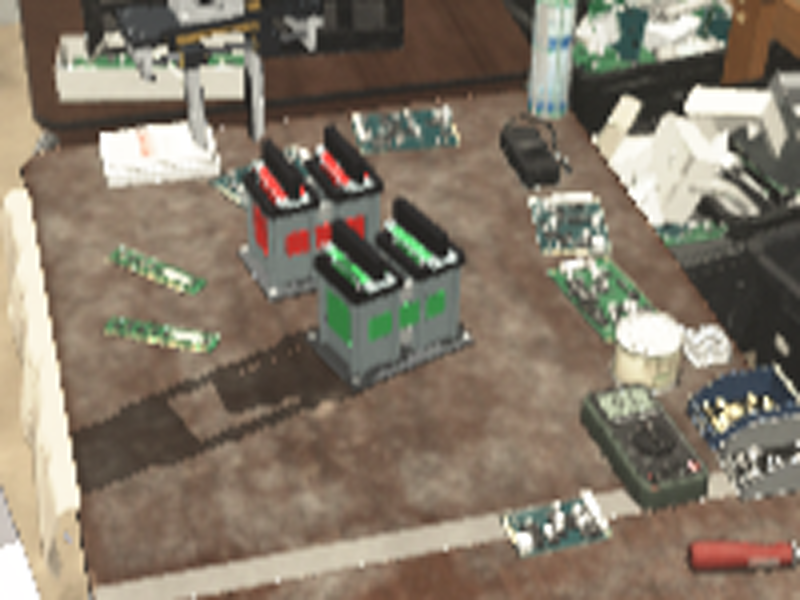

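Both modules sit level with their neighbours, red at (282,180) and green at (357,250), and the gripper is clear of everything.

```bash
python3 -c "
from h import *
print(r.sign_off())"
```

```text
the job is handed in; nothing more can be done
None
```

The green and red modules are both racked upright in their own free bays, seated on the rim and released; I handed the job in at about 48 s of the 72 s allowed.

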